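Thread a washer and a sleeve onto the fixture stud

TASK

Build up the test stack on the upright stud: thread the thick red fibre washer on first, flat on the round blue base, then the steel sleeve on top of it. Leave the small brass sleeve where it stands.

Things in the scene. Friction and masses are not known exactly. Their poses are not given: they have to be found in the camera images.
- seat (a point): The fixture, fixed to the desk: a round blue-painted steel base, 76 mm across and 12 mm thick, with an upright bright threaded stud in its middle, 10 mm in diameter (11 mm over the thread), rising 55 mm above the base's top, its last 9 mm a cone to 4 mm. This point is on the stud's axis at the top face of the base (12 mm above the desk); z is up.
- washer_center (a point): Thick washer of dark red fibre, a loose flat ring lying on the desk: outside diameter 50 mm, hole 26 mm, 14 mm thick, 50 g. This point is its centre, half-way up; z is the axis of its hole.
- sleeve_center (a point): Plain grey steel sleeve, a loose short tube standing on the desk: outside diameter 36 mm, hole 25 mm, 24 mm tall, 80 g. This point is its centre, half-way up; z is the axis of its hole. (The ball bearing of like width beside it, 11 mm thick with a black seal, is not it.)
- brass_center (a point): Yellow brass sleeve, not wanted here: outside diameter 30 mm, 18 mm tall, standing loose on the desk. This point is its centre, half-way up.

How it is judged:
By the outcome, as a careful person would: the job done as asked, in the order asked, and still so for the second after the job is handed in, with the robot touching nothing.
It also fails if it takes over 54 s, if anything falls off the work surface, if the arm or the gripper's body presses on something with over 40 N, if the wrist force passes 120 N, or if a joint passes its speed limit or range.

ROBOT

A 6-joint arm with a two-finger parallel gripper is mounted at the origin on a cart in front of the work surface, level with it; the furniture and walls round the work are solid. World frame = base frame: x ahead of the robot, y to its left, z up, the work surface at z = 0. Lengths are in mm, angles in rad, forces in N, time in s.
With the tool pointing down it reaches from about 350 to 775 mm from the base axis. Payload 5.5 kg.
Tool frame: the origin (TCP) lies on the centre line of the jaws, within the pads' length; the fingertips stand 19 mm ahead of it and the grasp point (between the pads) is the TCP; z points along the fingers, y is the direction in which the jaws open and shut (so a half turn about z gives the same grasp; the last joint's range is limited). The gripper opens to 85 mm and grips with 20 to 120 N. Pads are 22 mm wide; open, the fingers measure 114 mm over their backs; the gripper's body (76 mm by 85 mm) begins 54 mm behind the grasp point. The pads swing forward as they close: fully open they stand 13 mm farther back than shut.
Start: joints at [-0.14, 0.313, 0.046, 1.304, 0, 1.431], TCP at [575.039, -0.015, 250.323] pointing down, gripper open.
Joint ranges: [-2.76, 2.76], [-0.86, 1.69], [-1.03, 1.26], [-2.2, 2.34], [-1.47, 1.5], [-3.14, 3.14]. Speed limits (rad/s): [2.57, 2.57, 3.14, 3.14, 3.14, 3.14].

INTERFACE

Orientations are given as a unit quaternion [w, x, y, z].
In Python, from bench import arm gives the robot as it stands. The module is installed in compiled form; this text tells all that it offers.
- The arm moves only by the tool apply_moves, never from a script. Its argument "increments" is text: rows parted by semicolons, each of 4 numbers parted by spaces: the shift along the tool's x, y, z in cm, then the turn about the tool's z in rad. In form: tx ty tz yaw; .... A call has 1 to 10 rows; each row is the pose to reach, as a shift and turn from the pose commanded when the call began, along the tool's axes at that moment; what a row does not reach only later rows make up. A row lasts 1/12 s, in which the tool goes at most 41.7 mm and 7.16 degrees, less where a joint would pass 70% of its speed; a pose out of reach is approached as far as the arm can. A call with a gripper value outside its range is refused whole. "grip" is the finger opening in cm, from 0 to 8.54, set as the call begins (left out, the last holds). The fingers move at their own pace and stop on an object; the grip force is fixed at half the most. Time passes only in rows, so rows that repeat a pose let the fingers close. It gives the time, the measured TCP pose, the force and the opening at its end, in the units of the state.
- arm.get_obs(): the state, without advancing time (a new reading comes with each control period).
- arm.camera(name): name is "scene" or "side" or "wrist"; returns the picture (480x640x3 uint8, red, green, blue); there is no depth.
- arm.get_calibration(name): a dict with "fx", "fy", "cx", "cy" (pixels), "T" (4x4, takes a point from camera to world coordinates). Camera axes: x right, y up, looking along -z (the intrinsics and any distortion apply to the point x, -y, -z); pixel columns grow to the right and rows downward; lengths in mm; the calibration is good to about 2 mm. A picture is of the moment at which its call begins: read the wrist's pose just before it. get_calibration takes no time and is no camera call; for the wrist camera it gives the pose at the moment of the call.
- arm.sign_off(): hands the job in, once; it reports no verdict.
The state is a dict: "t": time; "joints": joint angles; "qvel": joint speeds; "effort": joint torques, N m; "position": TCP position; "tool_rot": TCP orientation; "force": force on the tool from outside, world axes, zero at the start; "moment": the same for the moment, N m; "opening": opening from 0.0 (shut) to 1.0 (fully open).
Only numpy, scipy, OpenCV 4.12 (cv2) and the standard library are available. Lean on these libraries where they do the work, as an engineer would, in place of code of your own. Each camera call takes 0.05 s, during which the arm holds its last target. There are 200 camera calls.

## Working session

There is one attempt and no reset: what is moved stays moved. The work goes in short steps, Python scripts to look and compute and a tool call to move; the robot and the scene stay as the last step left them, time stands still between calls to the robot, and variables do not carry over. Pictures are saved under pics/ and viewed, about 8 in all and at most 12, crops included, and the job is handed in when it is done.

Besides the shell and the picture viewer there is one more tool, called after "Request:" as name(argument=value, ...), one argument or row to a line, values as JSON. apply_moves: Moves the arm, as the interface text tells. Its arguments: {"type":"object","properties":{"increments":{"type":"string"},"grip":{"type":"number"}},"required":["increments"]}

```bash
mkdir -p pics; cat > h.py <<'E'
import numpy as np, cv2
from bench import arm
def snap(n,f):
    c=arm.get_calibration(n); im=arm.camera(n)
    cv2.imwrite(f'pics/{f}.png',im[:,:,::-1]); np.savez(f'pics/{f}.npz',**{k:np.array(v) for k,v in c.items() if v is not None}); return im,c
def load(f):
    return cv2.imread(f'pics/{f}.png')[:,:,::-1], dict(np.load(f'pics/{f}.npz'))
def ray(c,u,v):
    T=np.array(c['T']); d=np.array([(u-c['cx'])/c['fx'],-(v-c['cy'])/c['fy'],-1.])
    return T[:3,3],T[:3,:3]@d
def onz(c,u,v,z):
    o,d=ray(c,u,v); return o+d*(z-o[2])/d[2]
def proj(c,p):
    T=np.array(c['T']); q=T[:3,:3].T@(np.array(p)-T[:3,3]); return c['cx']+c['fx']*q[0]/-q[2], c['cy']-c['fy']*q[1]/-q[2]
E
python3 - <<'E'
from h import *
print(arm.get_obs())
for n in('scene','side','wrist'):
    im,c=snap(n,n+'0'); print(n,{k:(np.round(v,3).tolist()) for k,v in c.items()})
E
```

```text
{'t': 0.0, 'joints': array([-1.39574181e-01,  3.13957784e-01,  4.49671970e-02,  1.30360212e+00,
       -1.72367603e-05,  1.43122538e+00]), 'qvel': array([-0.00024476,  0.00107387,  0.00030542,  0.00163597, -0.00011753,
        0.00162331]), 'effort': array([-2.90074182e-03, -4.80629075e+01,  2.98531097e+01,  1.95313990e-02,
       -3.83516899e-04, -4.27451073e-05]), 'position': array([5.74515496e+02, 6.83894172e-02, 2.49428272e+02]), 'tool_rot': array([-7.12109965e-04,  7.07107633e-01,  7.07105359e-01, -5.47465202e-04]), 'force': array([ 0.08882337, -0.23207907,  0.6411781 ]), 'moment': array([ 0.00331502,  0.03606591, -0.07712561]), 'opening': 1.0031909018585428}
scene {'fx': 510.884, 'fy': 510.884, 'cx': 322.956, 'cy': 238.089, 'T': [[0.562, 0.522, -0.641, -21.727], [-0.827, 0.352, -0.438, -426.89], [-0.003, 0.777, 0.63, 592.634], [0.0, 0.0, 0.0, 1.0]]}
side {'fx': 613.912, 'fy': 613.912, 'cx': 323.184, 'cy': 239.634, 'T': [[-0.935, 0.22, -0.276, 293.784], [-0.353, -0.568, 0.744, 609.134], [0.007, 0.793, 0.609, 590.931], [0.0, 0.0, 0.0, 1.0]]}
wrist {'fx': 359.357, 'fy': 359.357, 'cx': 318.121, 'cy': 240.641, 'T': [[1.0, -0.0, 0.002, 575.324], [-0.0, 0.945, 0.329, 85.783], [-0.002, -0.329, 0.945, 373.001], [0.0, 0.0, 0.0, 1.0]]}
```

View pictures.

View pics/scene0.png

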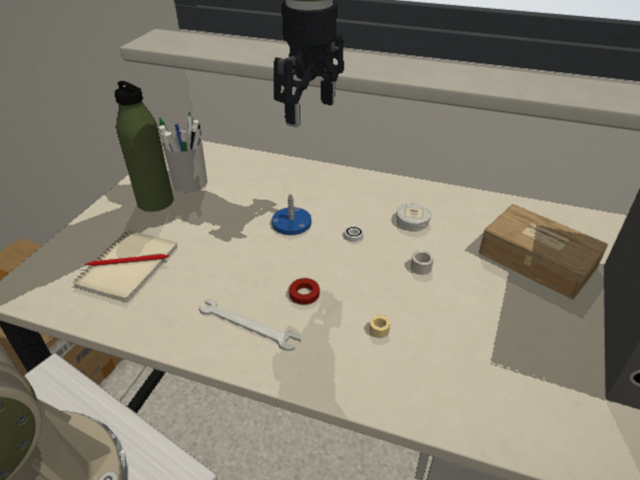

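View pics/side0.png

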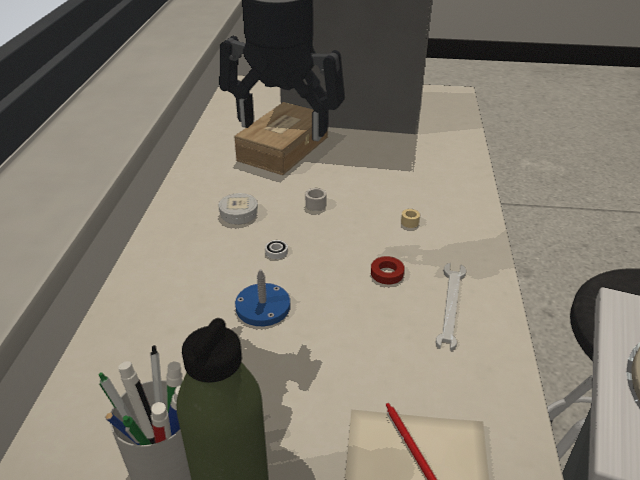

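View pics/wrist0.png

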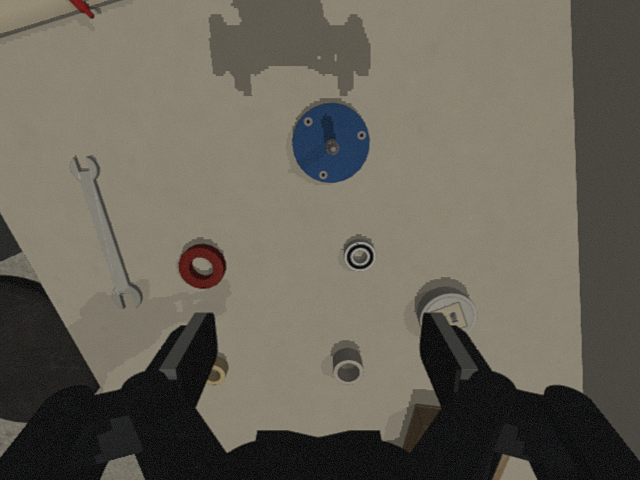

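The scene view shows the base at (292,220), washer (304,291), steel sleeve (422,262) and bearing (354,233). In the side view they are at (263,303), (388,270), (316,200) and (276,250); in the wrist view at (331,143), (203,266), (348,367) and (359,256).

```bash
python3 - <<'E'
from h import *
def cen(m,seed,r):
    k=np.zeros_like(m); cv2.circle(k,seed,r,1,-1); m=m&k
    n,l,s,c=cv2.connectedComponentsWithStats(m); i=1+np.argmax(s[1:,4])
    cs=max(cv2.findContours((l==i).astype('u1'),0,1)[0],key=cv2.contourArea); h=cv2.convexHull(cs)
    M=cv2.moments(h); return M['m10']/M['m00'],M['m01']/M['m00'],s[i].tolist()
S={'scene':dict(base=(292,222),washer=(304,291),sleeve=(422,262)),'side':dict(base=(263,303),washer=(388,270),sleeve=(316,200)),'wrist':dict(base=(331,143),washer=(203,266),sleeve=(348,371))}
R={}
for n in S:
    im,c=load(n+'0'); hsv=cv2.cvtColor(im,cv2.COLOR_RGB2HSV); H,s,V=[hsv[...,i].astype(int) for i in range(3)]
    ms=dict(base=(H>100)&(H<130)&(s>120),washer=((H<8)|(H>172))&(s>120),sleeve=(s<22))
    for o,z in(('base',6),('washer',7),('sleeve',12)):
        u,v,b=cen(ms[o].astype('u1'),S[n][o],22 if o=='sleeve' else 45)
        R.setdefault(o,[]).append(ray(c,u,v)); print(n,o,round(u,1),round(v,1),b,onz(c,u,v,z).round(1))
for o,rs in R.items():
    A=0;B=0
    for p,d in rs[:2]:
        d=d/np.linalg.norm(d);P=np.eye(3)-np.outer(d,d);A=A+P;B=B+P@p
    print(o,np.linalg.solve(A,B).round(1))
for n in('scene','side'):
    im,c=load(n+'0'); 
    u,v=S[n]['sleeve']; cr=cv2.resize(im[v-35:v+35,u-50:u+50],None,fx=7,fy=7)[:,:,::-1]; cv2.imwrite(f'pics/cr_{n}.png',cr)
E
```

```text
scene base 291.0 220.6 [272, 208, 39, 26, 708] [585.5  61.1   6. ]
scene washer 303.8 290.7 [289, 278, 30, 26, 562] [445.8 -69.8   7. ]Traceback (most recent call last):
  File "<stdin>", line 13, in <module>
  File "<stdin>", line 6, in cen
ZeroDivisionError: float division by zero
```

```bash
python3 - <<'E'
from h import *
for n,p in(('scene',(422,262)),('side',(316,200)),('wrist',(348,371))):
    im,c=load(n+'0'); hsv=cv2.cvtColor(im,cv2.COLOR_RGB2HSV)
    print(n); [print(hsv[p[1]+dy,p[0]-24:p[0]+25:3].tolist()) for dy in(-6,0,6)]
for n,P in(('side',((263,303,6),(388,270,7),(316,201,12))),('wrist',((331,143,6),(203,266,7),(348,371,24))),('scene',((422,262,12),))):
    c=load(n+'0')[1]
    for p in P: print(n,p,onz(c,*p).round(1))
a=[cv2.resize(load(n+'0')[0][v-35:v+35,u-30:u+30],None,fx=6,fy=6,interpolation=2)[:,:,::-1] for n,(u,v) in(('scene',(422,262)),('side',(316,200)))]
cv2.imwrite('pics/cr.png',np.hstack(a))
E
```

```text
scene
[[22, 42, 196], [22, 41, 197], [22, 43, 196], [22, 41, 195], [20, 43, 197], [18, 31, 180], [19, 33, 123], [19, 36, 121], [18, 35, 108], [20, 31, 99], [19, 32, 87], [19, 33, 187], [21, 40, 198], [22, 40, 200], [23, 40, 198], [21, 39, 197], [21, 40, 197]]
[[21, 41, 194], [22, 42, 196], [23, 41, 182], [23, 42, 128], [23, 42, 122], [19, 33, 85], [18, 30, 143], [20, 33, 171], [19, 24, 147], [18, 30, 145], [20, 34, 172], [22, 32, 145], [22, 43, 197], [23, 42, 196], [21, 42, 198], [22, 41, 197], [23, 40, 198]]
[[21, 42, 198], [22, 42, 196], [23, 43, 195], [22, 43, 129], [21, 42, 115], [21, 29, 88], [21, 36, 98], [18, 29, 105], [22, 34, 114], [21, 34, 120], [19, 35, 124], [20, 37, 145], [21, 40, 198], [21, 40, 198], [21, 40, 198], [22, 39, 195], [22, 41, 198]]
side
[[20, 40, 183], [19, 40, 183], [19, 40, 184], [20, 42, 182], [19, 41, 173], [17, 34, 156], [15, 33, 94], [15, 35, 102], [18, 33, 102], [21, 31, 108], [15, 32, 97], [18, 36, 163], [19, 45, 183], [19, 43, 183], [19, 39, 183], [20, 40, 184], [20, 40, 185]]
[[19, 42, 182], [20, 42, 182], [19, 42, 184], [19, 42, 183], [18, 40, 17
[... 778 characters left out ...]
64], [30, 31, 65], [25, 24, 65], [30, 25, 61], [18, 43, 59], [25, 45, 62], [0, 17, 59], [21, 34, 141], [23, 34, 126], [21, 42, 140], [20, 40, 139], [21, 45, 136]]
[[21, 43, 142], [21, 44, 138], [22, 36, 133], [23, 38, 122], [20, 36, 143], [21, 34, 74], [24, 39, 66], [19, 28, 72], [21, 37, 69], [20, 35, 65], [17, 30, 59], [24, 29, 87], [17, 35, 139], [27, 36, 133], [20, 43, 141], [22, 41, 138], [20, 45, 137]]
side (263, 303, 6) [586.   58.8   6. ]
side (388, 270, 7) [444.2 -70.1   7. ]
side (316, 201, 12) [ 605.8 -193.9   12. ]
wrist (331, 143, 6) [587.2  60.3   6. ]
wrist (203, 266, 7) [447.  -71.3   7. ]
wrist (348, 371, 24) [ 609.5 -198.    24. ]
scene (422, 262, 12) [ 610.5 -199.5   12. ]
```

View pics/cr.png

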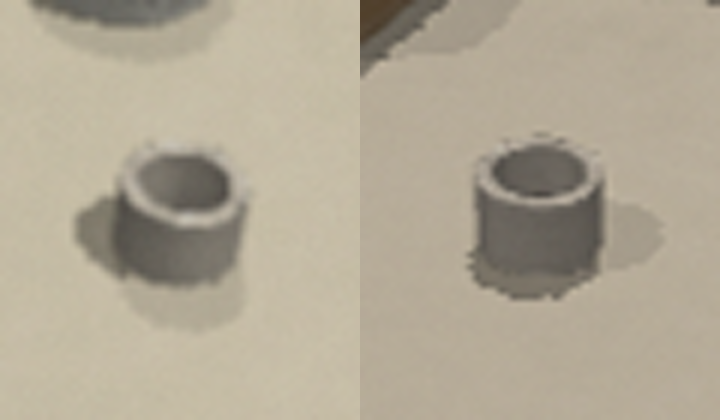

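Crop: sleeve silhouette centre is (422,262) in scene and (316,199.4) in side. All views agree to about 3 mm: base (586,60), washer (446,-70), sleeve (608,-198). Next I move above the washer, keeping the tool yaw (tool x = world y, tool y = world x).

Request:
apply_moves(
  increments="-0.5 -0.9 0.7 0; -1.5 -2.8 2.2 0; -2.8 -5.2 4.0 0; -4.2 -7.7 6 0; -5.4 -10 7.7 0; -6.4 -11.8 9.1 0; -6.9 -12.7 9.8 0; -7 -12.9 10 0; -7 -12.9 10 0; -7 -12.9 10 0",
  grip=6.5,
)

```text
t: 0.98
position: [447.0, -70.1, 150.9]
tool_rot: [0.001, 0.707, 0.707, 0.0]
force: [0.7, 0.8, -0.1]
opening: 0.761
```

```bash
python3 - <<'E'
from h import *
o=arm.get_obs();print(o['position'],o['opening'],o['joints'].round(2),o['force'])
im,c=snap('wrist','w1'); hsv=cv2.cvtColor(im,cv2.COLOR_RGB2HSV); H,s,V=[hsv[...,i].astype(int) for i in range(3)]
m=(((H<8)|(H>172))&(s>120)).astype('u1')
n,l,st,_=cv2.connectedComponentsWithStats(m)
for i in range(1,n):
    if st[i,4]>300:
        h=cv2.convexHull(np.argwhere(l==i)[:,::-1].astype('i4'));M=cv2.moments(h);u,v=M['m10']/M['m00'],M['m01']/M['m00'];print(st[i],u,v,onz(c,u,v,7))
E
```

```text
[446.97582432 -70.08954973 150.86970813] 0.761417152947222 [-0.33  0.14 -0.44  1.    0.    1.24] [ 0.68517713  0.76512816 -0.09492312]
[ 285  201   64   65 2407] 316.4747798238591 233.2231651988257 [446.21571493 -71.29964055   7.        ]
```

View pics/w1.png

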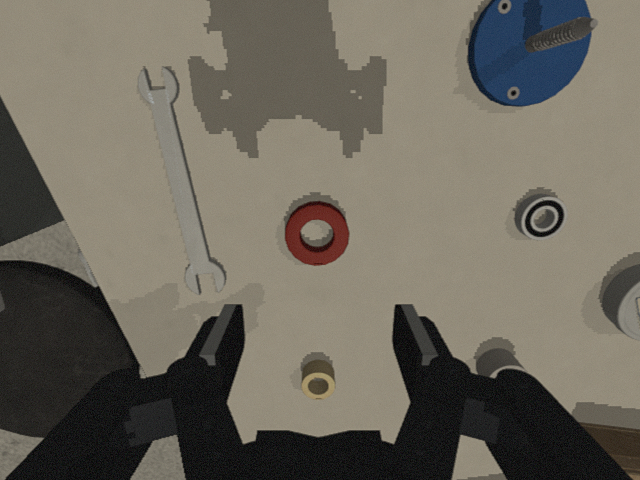

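Washer at px (316,233), midway between the jaws, giving (446,-71). Descending.

Request:
apply_moves(
  increments="-0.1 0 1 0; -0.1 0 3 0; -0.1 0 5.5 0; -0.1 0 8 0; -0.1 0 10 0; -0.1 0 11.5 0; -0.1 0 12.4 0; -0.1 0 12.8 0; -0.1 0 13 0; -0.1 0 13 0",
)

```text
t: 1.87
position: [446.8, -71.0, 20.7]
tool_rot: [0.0, 0.707, 0.707, 0.0]
force: [-0.3, -0.2, 0.2]
opening: 0.762
```

Request:
apply_moves(
  increments="0 0 0 0; 0 0 0 0; 0 0 0 0; 0 0 0 0; 0 0 0 0; 0 0 0 0; 0 0 0 0; 0 0 0 0",
  grip=4,
)

```text
t: 2.53
position: [447.0, -71.2, 21.9]
tool_rot: [0.001, 0.707, 0.707, 0.001]
force: [-1.1, 0.1, 7.1]
opening: 0.544
```

Request:
apply_moves(
  increments="0 0 -0.3 0; 0 0 -1 0; 0 0 -2 0; 0 0 -3.5 0; 0 0 -5.5 0; 0 0 -7.5 0; 0 0 -9 0; 0 0 -9.7 0; 0 0 -10 0; 0 0 -10 0",
)

```text
t: 3.37
position: [446.5, -71.2, 121.0]
tool_rot: [0.001, 0.707, 0.707, 0.0]
force: [-1.2, 0.5, 0.1]
opening: 0.549
```

```bash
cat > red.py <<'E'
from h import *
import sys
def red(n,f,z):
    im,c=snap(n,f); hsv=cv2.cvtColor(im,cv2.COLOR_RGB2HSV); H,s,V=[hsv[...,i].astype(int) for i in range(3)]
    m=(((H<8)|(H>172))&(s>120)).astype('u1')
    k,l,st,_=cv2.connectedComponentsWithStats(m)
    for i in range(1,k):
        if st[i,4]>150:
            h=cv2.convexHull(np.argwhere(l==i)[:,::-1].astype('i4'));M=cv2.moments(h);u,v=M['m10']/M['m00'],M['m01']/M['m00'];print(n,st[i],round(u,1),round(v,1),onz(c,u,v,z).round(1))
    return im
if __name__=='__main__':
    o=arm.get_obs();print(o['position'],o['opening'],o['force'])
    red('wrist',sys.argv[1],float(sys.argv[2]))
E
python3 red.py w2 107
```

```text
[446.47940796 -71.18147536 120.99395699] 0.5490015166762894 [-1.18904187  0.48241485  0.09918059]
wrist [ 261  265  114  112 8155] 318.0 321.0 [446.8 -70.6 107. ]
```

View pics/w2.png

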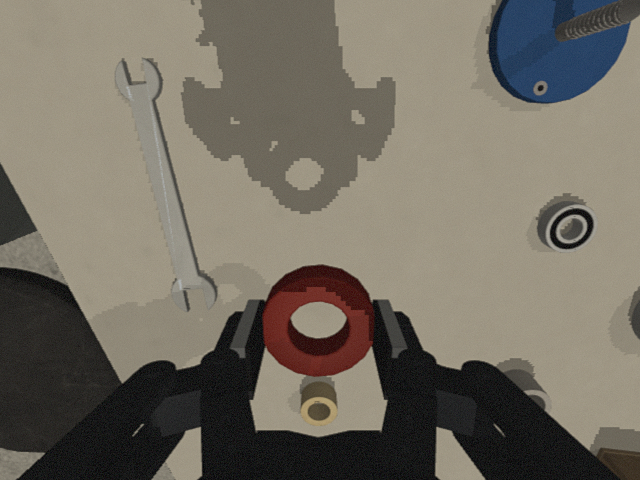

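Washer held flat and centred at (318,321). Next, check base and bottle clearance, then travel.

```bash
python3 - <<'E'
from h import *
c=load('scene0')[1]
print('bottle',onz(c,152,203,0).round(),'canister',onz(c,413,228,0).round(),'box',onz(c,482,258,0).round(),'bearing',onz(c,354,233,5).round())
E
```

```text
bottle [482. 334.   0.] canister [ 702. -139.    0.] box [ 692. -277.    0.] bearing [621. -57.   5.]
```

Request:
apply_moves(
  increments="0.7 0.7 0 0; 2 2.1 0 0; 4 4.3 0 0; 6.3 6.7 0 0; 8.6 9.2 0 0; 10.6 11.3 0 0; 12.1 12.9 0 0; 12.9 13.8 0 0; 13.1 14 0 0; 13.1 14 0 0",
)

```text
t: 4.25
position: [585.9, 61.1, 118.8]
tool_rot: [-0.001, 0.707, 0.708, -0.001]
force: [-0.5, 0.6, -0.6]
opening: 0.546
```

```bash
python3 - <<'E'
from red import *
print(arm.get_obs()['position'])
a=red('scene','s3',107); b=red('side','d3',107); w=red('wrist','w3',107)
c=load('scene0')[1]
cv2.imwrite('pics/m3.png',np.hstack([a[60:260,200:400],b[160:360,160:360],cv2.resize(w[140:440,170:470],(200,200))])[:,:,::-1])
E
```

```text
[585.88468878  61.05063459 118.79770906]
scene [284 166  18  21 292] 292.0 176.0 [586.9  54.7 107. ]
scene [ 85 254  84  12 369] 127.1 259.5 [275.1 116.9 107. ]
side [239 234  36  31 798] 257.0 248.9 [585.   66.4 107. ]
side [386 403  51  77 669] 410.6 443.5 [332.7 272.8 107. ]
side [151 424  15  19 160] 158.0 433.1 [551.7 345.  107. ]
wrist [ 262  265  113  111 8210] 318.0 320.9 [585.3  61.5 107. ]
```

View pics/m3.png

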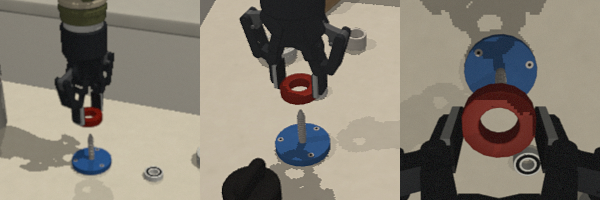

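```bash
python3 - <<'E'
from h import *
print(onz(load('scene0')[1],291,196,67),onz(load('side0')[1],261,271,67), onz(load('wrist0')[1],333,148,67))
E
```

```text
[581.74085221  55.13567088  67.        ] [583.88620951  61.94143901  67.        ] [586.89679032  60.50347122  67.        ]
```

Stud at about (586,60), in agreement. Lowering.

Request:
apply_moves(
  increments="0 0 0.7 0; 0 0 1.8 0; 0 0 3 0; 0 0 4.2 0; 0 0 5.4 0; 0 0 6.5 0; 0 0 7.4 0; 0 0 8.1 0; 0 0 8.5 0; 0 0 8.6 0",
)

```text
t: 5.23
position: [585.4, 59.8, 34.0]
tool_rot: [-0.0, 0.707, 0.707, -0.001]
force: [-3.4, -0.7, 5.9]
opening: 0.546
```

Request:
apply_moves(
  increments="0 0 0 0; 0 0 0 0",
)

```text
t: 5.4
position: [586.4, 60.0, 34.6]
tool_rot: [0.0, 0.707, 0.707, 0.0]
force: [0.2, -1.1, 0.2]
opening: 0.543
```

Request:
apply_moves(
  increments="0 0 0 0; 0 0 0 0; 0 0 0 0; 0 0 0 0; 0 0 0 0; 0 0 0 0",
  grip=6.5,
)

```text
t: 5.9
position: [586.1, 60.0, 34.4]
tool_rot: [0.0, 0.707, 0.707, 0.0]
force: [1.0, -0.9, -0.6]
opening: 0.761
```

Request:
apply_moves(
  increments="0 0 -0.7 0; 0 0 -2 0; 0 0 -4 0; 0 0 -6 0; 0 0 -8 0; 0 0 -10 0; 0 0 -11.4 0; 0 0 -12.2 0; 0 0 -12.5 0; 0 0 -12.5 0",
)

```text
t: 6.73
position: [586.4, 60.0, 160.0]
tool_rot: [0.0, 0.707, 0.707, 0.0]
force: [-0.5, -0.2, -0.9]
opening: 0.758
```

```bash
python3 - <<'E'
from red import *
o=arm.get_obs();print(o['position'],o['opening'])
a=red('scene','s4',19); b=red('side','d4',19); w=red('wrist','w4',19)
z=lambda i:cv2.resize(i,(260,260),interpolation=2)
cv2.imwrite('pics/m4.png',np.hstack([z(a[170:250,250:330]),z(b[255:335,220:300]),z(w[140:340,220:420])])[:,:,::-1])
E
```

```text
[586.35828349  59.99318738 160.0275284 ] 0.7580568944100932
scene [278 206  26  19 339] 290.8 214.9 [586.1  61.5  19. ]
scene [ 85 254  84  12 369] 127.2 259.5 [329.1 215.2  19. ]
side [244 282  36  31 737] 261.7 297.1 [586.1  61.   19. ]
side [386 403  51  77 667] 410.6 443.5 [339.8 211.7  19. ]
side [151 424  15  19 161] 158.0 433.1 [598.6 297.   19. ]
wrist [  0  64  17  21 191] 7.0 74.6 [377.7 171.7  19. ]
wrist [ 288  201   65   66 2360] 319.6 233.7 [586.8  59.9  19. ]
```

View pics/m4.png

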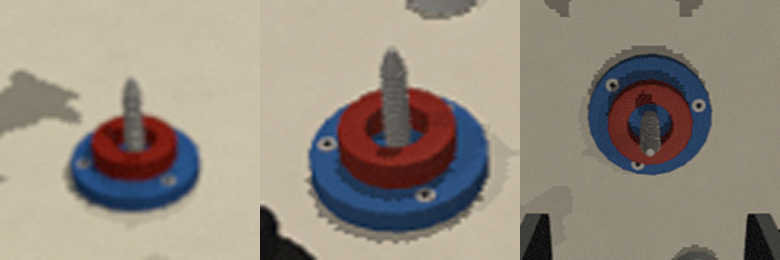

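Washer is flat on the base, threaded and concentric within about 1 mm. Next, the sleeve.

Request:
apply_moves(
  increments="-1 0.1 0 0; -3.2 0.3 0 0; -6.5 0.6 0 0; -10 0.9 0 0; -14 1.2 0 0; -18 1.5 0 0; -21.5 1.8 0 0; -24 2.1 0.5 0; -25.5 2.2 1 0; -25.8 2.2 1 0",
)

```text
t: 7.72
position: [607.0, -201.0, 147.0]
tool_rot: [-0.001, 0.708, 0.706, -0.001]
force: [-0.4, -0.2, -0.5]
opening: 0.765
```

Request:
apply_moves(
  increments="0 0 0 0; 0 0 0 0",
)

```text
t: 7.88
position: [607.5, -196.9, 148.8]
tool_rot: [-0.001, 0.707, 0.707, -0.0]
force: [-0.8, 0.5, 0.2]
opening: 0.76
```

```bash
python3 - <<'E'
from h import *
o=arm.get_obs();print(o['position'],o['opening'],o['joints'].round(2))
im,c=snap('wrist','w5'); print(proj(c,[608.5,-198,24]),proj(c,[608.5,-198,0]))
E
```

```text
[ 607.50809247 -196.93697889  148.79415515] 0.7596686187072069 [-0.44  0.48  0.04  1.14  0.    1.13]
(np.float64(319.2461574677367), np.float64(241.36204242889653)) (np.float64(319.2184647129038), np.float64(231.4168445796404))
```

View pics/w5.png

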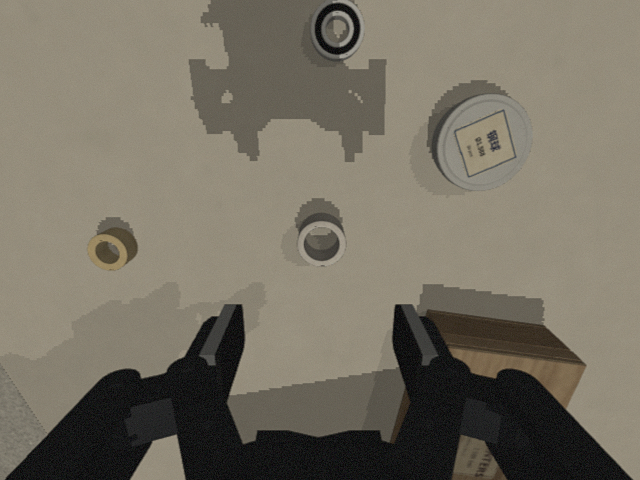

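Sleeve rim centre is at px (321.5,244), brass far left at (109,251), and the box corner at (425,312) to the lower right.

```bash
python3 - <<'E'
from h import *
c=load('w5')[1]
print('rim',onz(c,321.5,244,24).round(1))
for z in(30,50,60): print(z,'box',onz(c,428,311,z).round(),onz(c,395,440,z).round())
s=load('scene0')[1];d=load('side0')[1]
for z in(30,40,50,60): print(z,onz(s,484,232,z).round(),onz(d,237,139,z).round(),onz(d,328,128,z).round())
E
```

```text
rim [ 610.2 -200.    24. ]
30 box [ 692. -252.   30.] [ 676. -382.   30.]
50 box [ 685. -241.   50.] [ 670. -359.   50.]
60 box [ 681. -235.   60.] [ 667. -348.   60.]
30 [ 725. -263.   30.] [ 813. -311.   30.] [ 667. -417.   30.]
40 [ 712. -266.   40.] [ 804. -295.   40.] [ 660. -399.   40.]
50 [ 698. -269.   50.] [ 794. -278.   50.] [ 654. -380.   50.]
60 [ 685. -271.   60.] [ 785. -262.   60.] [ 647. -362.   60.]
```

Request:
apply_moves(
  increments="-0.2 0.2 1 0; -0.2 0.2 3 0; -0.2 0.2 5.5 0; -0.2 0.2 8 0; -0.2 0.2 9.7 0; -0.2 0.2 11 0; -0.2 0.2 11.8 0; -0.2 0.2 12.2 0; -0.2 0.2 12.2 0; -0.2 0.2 12.2 0",
)

```text
t: 8.77
position: [610.6, -199.7, 27.9]
tool_rot: [0.0, 0.707, 0.707, 0.0]
force: [0.6, -0.6, -0.1]
opening: 0.761
```

Request:
apply_moves(
  increments="0 0 0 0; 0 0 0 0; 0 0 0 0; 0 0 0 0; 0 0 0 0; 0 0 0 0; 0 0 0 0; 0 0 0 0; 0 0 0 0",
  grip=2.5,
)

```text
t: 9.52
position: [610.8, -200.4, 28.9]
tool_rot: [0.001, 0.707, 0.707, 0.0]
force: [-1.4, 1.0, 4.8]
opening: 0.392
```

Request:
apply_moves(
  increments="0 0 -0.3 0; 0 0 -1 0; 0 0 -2 0; 0 0 -3.5 0; 0 0 -5.5 0; 0 0 -7.5 0; 0 0 -9 0; 0 0 -9.7 0; 0 0 -10 0; 0 0 -10 0",
)

```text
t: 10.35
position: [610.4, -200.2, 128.2]
tool_rot: [0.001, 0.707, 0.707, 0.0]
force: [-0.1, -0.2, -1.8]
opening: 0.389
```

```bash
python3 - <<'E'
from h import *
o=arm.get_obs();print(o['position'],o['opening'],o['force'])
im,c=snap('wrist','w6'); s,_=snap('scene','s6')
cv2.imwrite('pics/m6.png',np.hstack([im[200:480,160:480],cv2.resize(s[120:300,330:510],(280,280))])[:,:,::-1])
E
```

```text
[ 610.3785627  -200.16843706  128.15725897] 0.3888967319880819 [-0.14926059 -0.17984544 -1.75167594]
```

View pics/m6.png

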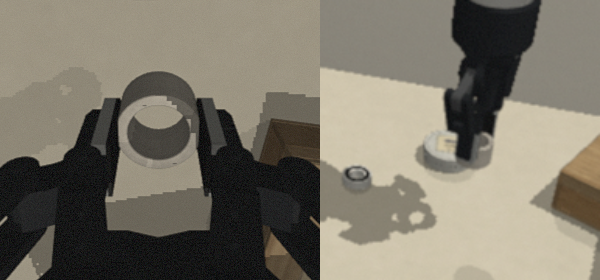

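Sleeve is held upright between the pads, rim centre at about wrist px (317,332).

```bash
python3 - <<'E'
from h import *
print(onz(load('w6')[1],317.5,332,124))
E
```

```text
[ 610.53827963 -198.76942558  124.        ]
```

Request:
apply_moves(
  increments="1 -0.1 0 0; 3.2 -0.3 0 0; 6.5 -0.6 0 0; 10 -0.9 0 0; 14 -1.3 0 0; 18 -1.7 0 0; 21.5 -2 0 0; 24 -2.2 0 0; 25.6 -2.4 0 0; 26 -2.4 0 0",
)

```text
t: 11.28
position: [584.2, 63.7, 126.3]
tool_rot: [-0.001, 0.706, 0.709, -0.001]
force: [-0.2, 0.4, -1.1]
opening: 0.397
```

Request:
apply_moves(
  increments="0 0 0 0; 0 0 0 0; 0 0 0 0",
)

```text
t: 11.53
position: [586.0, 59.1, 126.9]
tool_rot: [-0.0, 0.707, 0.707, -0.0]
force: [0.4, -0.7, -0.2]
opening: 0.39
```

Request:
apply_moves(
  increments="0 0 0.5 0; 0 0 1.3 0; 0 0 2.3 0; 0 0 3.3 0; 0 0 4.3 0; 0 0 5.3 0; 0 0 6.1 0; 0 0 6.8 0; 0 0 7.2 0; 0 0 7.3 0",
)

```text
t: 12.37
position: [585.5, 60.1, 54.7]
tool_rot: [-0.0, 0.707, 0.707, -0.0]
force: [-5.3, -0.3, 10.4]
opening: 0.389
```

Request:
apply_moves(
  increments="0 0 0 0; 0 0 0 0; 0 0 0 0",
)

```text
t: 12.62
position: [585.5, 60.1, 54.8]
tool_rot: [-0.0, 0.707, 0.707, -0.0]
force: [-3.9, 0.4, 5.4]
opening: 0.392
```

In contact at the expected height. Release and retreat.

Request:
apply_moves(
  increments="0 0 0 0; 0 0 0 0; 0 0 0 0; 0 0 0 0; 0 0 0 0; 0 0 0 0; 0 0 0 0",
  grip=6.5,
)

```text
t: 13.2
position: [586.1, 60.0, 54.3]
tool_rot: [0.0, 0.707, 0.707, 0.0]
force: [0.6, -0.1, 0.3]
opening: 0.758
```

Request:
apply_moves(
  increments="0 0 -0.7 0; 0 0 -2 0; 0 0 -4 0; 0 0 -6 0; 0 0 -8 0; 0 0 -9.5 0; 0 0 -10.5 0; 0 0 -11 0; 0 0 -11 0; 0 0 -11 0",
)

```text
t: 14.03
position: [585.8, 60.0, 163.9]
tool_rot: [-0.0, 0.707, 0.707, -0.0]
force: [0.5, 0.3, -0.1]
opening: 0.763
```

```bash
python3 - <<'E'
from red import *
o=arm.get_obs();print(o['position'],o['opening'],o['force'])
a=red('scene','s8',19); b=red('side','d8',19); w=red('wrist','w8',19)
z=lambda i:cv2.resize(i,(260,260),interpolation=2)
cv2.imwrite('pics/m8.png',np.vstack([np.hstack([z(a[170:250,250:330]),z(b[255:335,220:300]),z(w[140:340,220:420])]),cv2.resize(a[150:380,150:510],(780,300))])[:,:,::-1])
E
```

```text
[585.81878634  59.9932587  163.91379722] 0.7632743307498386 [ 0.50756739  0.26998971 -0.14254509]
scene [278 208  26  17 207] 290.9 216.0 [583.4  59.1  19. ]
scene [ 85 254  84  12 368] 127.1 259.5 [328.9 215.3  19. ]
side [244 286  36  27 440] 261.7 298.6 [584.8  63.8  19. ]
side [386 403  51  77 668] 410.6 443.5 [339.8 211.7  19. ]
side [151 424  15  19 160] 158.1 433.1 [598.6 296.9  19. ]
wrist [  0  57  23  29 283] 9.4 72.3 [375.7 173.6  19. ]
wrist [ 289  200   63   54 1002] 320.4 227.7 [587.1  63.3  19. ]
```

View pics/m8.png

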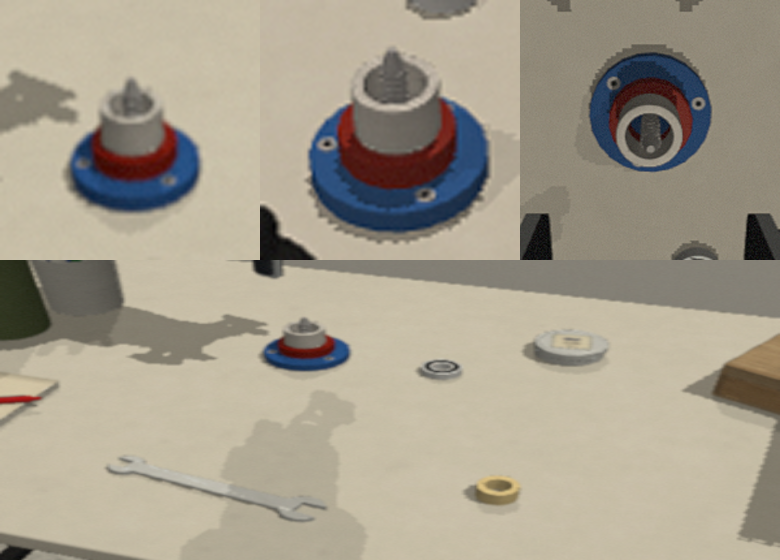

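The washer is flat on the base and the sleeve sits flat on it. Both are on the stud, the brass sleeve has not moved, and the arm is clear.

```bash
python3 -c "
from bench import arm
print(arm.sign_off())"
```

```text
the job is handed in; nothing more can be done
None
```

The stack is built and handed in. I threaded the red washer onto the stud first, flat on the blue base, then set the steel sleeve on top of it. It took about 14 s of robot time.

- **Position:** the final scene, side and wrist pictures show both parts flat on the stud. The washer was within about 2 mm of the stud axis when measured after it was placed. I judged the sleeve by eye only.
- **Other items:** the brass sleeve and everything else still stand where they were. The gripper was open and about 100 mm above the stack when I handed in.
- **Forces:** contact readings between moves stayed at or below about 11 N, well under the limits.
- **Disagreements:**
  - The washer positions in the last pictures differ by 2–4 mm from the earlier ones, because the sleeve hides part of the washer.
  - Rough stud-tip readings from the scene, side and wrist views differed by about 7 mm. I relied on the base centre instead, where the three views agreed within about 2 mm.

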